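Carry a row of spindle parts over to the other pin rack in fitting order

ROBOT

A 6-joint arm with a two-finger parallel gripper is mounted at the origin on the work surface. World frame = base frame: x ahead of the robot, y to its left, z up, the work surface at z = 0. Lengths are in mm, angles in degrees, forces in N, time in s.
With the tool pointing down it reaches from about 300 to 850 mm from the base axis. Payload 4.2 kg.
Tool frame: the origin (TCP) lies at the very end of the fingers, on their centre line; the grasp point (between the pads) lies 19 mm behind it (env.grip_depth is the distance from the TCP to the grasp point, in mm); z points along the fingers, y is the line along which they close (so a half turn about z gives the same grasp; the last joint's range is limited). The gripper opens to 91 mm and grips with 3 to 60 N. Pads are 32 mm wide; open, the fingers measure 118 mm over their backs; the gripper's body (76 mm by 178 mm) begins 60 mm behind the grasp point.
Start: joints at [-78.323, 18.312, 89.639, -0, 72.044, -1.146], TCP at [127.615, -560.676, 213.976] pointing down, gripper open.
Joint ranges: [-177.97, 177.97], [-48.28, 115.42], [12.27, 149.76], [-77.06, 257.06], [2.81, 150.46], [-146.56, 146.56]. Speed limits (degrees/s): [147.25, 147.25, 180, 180, 180, 180].

INTERFACE

Orientations are given as [roll, pitch, yaw] about the fixed x, y, z axes, in that order (R = Rz(yaw) Ry(pitch) Rx(roll)).
In Python, from workcell import env, cams gives the robot as it stands.
- The arm moves only by the tool apply_moves, never from a script. Its argument "deltas" is a list of rows, each a list of 5 numbers: the shift along the tool's x, y, z in m, then the turn about the tool's z in rad, then the opening, from -1 (shut) to 1 (fully open), so that 0 is half open. In form: [[tx, ty, tz, roll, gripper], ...]. A call has 1 to 5 rows; each row is the pose to reach, as a shift and turn from the pose commanded when the call began, along the tool's axes at that moment; what a row does not reach only later rows make up. A row lasts 1/10 s, in which the tool goes at most 50 mm and 8.59 degrees, less where a joint would pass 70% of its speed; a pose out of reach is approached as far as the arm can. A call with a gripper value outside its range is refused whole. The fingers move at their own pace and stop on an object; "grip_force" is the grip in N (left out, the last holds). Time passes only in rows, so rows that repeat a pose let the fingers close. It gives the time, the measured TCP pose, the force, the opening and the grip force at its end, in the units of the state.
- env.state(): the state, without advancing time (a new reading comes with each control period).
- cams.grab_frame(name): name is "side" or "top"; returns the picture (480x640x3 uint8, blue, green, red); there is no depth.
- cams.get_calibration(name): a dict with "mtx" (3x3 intrinsics, pixels), "k1" (the pictures are not rectified: a ray, as slopes to the right and down, at radius r is drawn at 1 + k1 r^2 times it, then the intrinsics apply), "eye" and "attitude" of the camera in the world. Camera axes: x right, y down, z forward; pixel columns grow to the right and rows downward; lengths in mm; the calibration is good to about 2 mm. A picture is of the moment at which its call begins. get_calibration takes no time and is no camera call.
- env.job_done(): hands the job in; it is judged then, once.
The state is a dict: "time_s": time; "qpos": joint angles; "qvel": joint speeds; "effort": joint torques, N m; "ee_pos": TCP position; "ee_rot": TCP orientation; "force": force on the tool from outside, world axes, zero at the start; "torque": the same for the moment, N m; "gripper_width": finger opening in mm; "gripper_force": force on a finger pad.
Only numpy, scipy, OpenCV 4.12 (cv2) and the standard library are available. Lean on these libraries where they do the work, as an engineer would, in place of code of your own. Each camera call takes 0.05 s, during which the arm holds its last target. There are 200 camera calls.

TASK

The four turned steel parts standing on one pin rack are lined up in the order in which they will be fitted on a spindle. Move them over to the empty rack beside it so that they stand there in the same order from left to right, one over each pin, upright and flat on the rack. Lower each part over its pin, do not drop it, and leave the cup and the caliper where they are.

Things in the scene. Friction and masses are not known exactly. Their poses are not given: they have to be found in the camera images.
- sleeve: long plain sleeve, 44 mm outside diameter, 60 mm high: the tallest of the four. Plain ground steel, round about z, 30 mm bore right through. Origin: centre of the underside, z up its axis. Starts upright, loose over a pin of the full rack, in a row with the other three at 72 mm pitch, in any order.
- flanged_bush: bush with a flange at its foot: flange 56 mm diameter and 8 mm thick, above it a body of 40 mm diameter; 48 mm high in all. Plain ground steel, round about z, 30 mm bore right through. Origin: centre of the underside, z up its axis. Starts upright, loose over a pin of the full rack, in a row with the other three at 72 mm pitch, in any order.
- spacer: plain thick spacer ring, 60 mm outside diameter, 26 mm high: the lowest of the four; the pin stands up through its bore. Plain ground steel, round about z, 30 mm bore right through. Origin: centre of the underside, z up its axis. Starts upright, loose over a pin of the full rack, in a row with the other three at 72 mm pitch, in any order.
- pulley: grooved pulley, 36 mm high: two rims of 56 mm diameter, each 9 mm thick, with an 18 mm wide groove of 46 mm diameter between them; four small dark screw holes in its top face. Plain ground steel, round about z, 30 mm bore right through. Origin: centre of the underside, z up its axis. Starts upright, loose over a pin of the full rack, in a row with the other three at 72 mm pitch, in any order.
- pin_a: upright steel pin of the empty rack, 12 mm diameter, 44 mm high, tip tapered; fixed. One of four alike in a row at 72 mm pitch. Origin: centre of its foot, level with the rack's flat top, 28 mm above the table, on which the parts stand; z up, y along the row. Leftmost of the four (largest y), as seen from the robot.
- pin_b: upright steel pin of the empty rack, 12 mm diameter, 44 mm high, tip tapered; fixed. One of four alike in a row at 72 mm pitch. Origin: centre of its foot, level with the rack's flat top, 28 mm above the table, on which the parts stand; z up, y along the row. Second from the left. The two racks are alike, 310 x 84 mm, standing roughly end to end along y; either may be the left one.
- pin_c: upright steel pin of the empty rack, 12 mm diameter, 44 mm high, tip tapered; fixed. One of four alike in a row at 72 mm pitch. Origin: centre of its foot, level with the rack's flat top, 28 mm above the table, on which the parts stand; z up, y along the row. Third from the left. A carrying bow crosses each end of a rack 41 mm beyond the end pin, 34 mm high above the top.
- pin_d: upright steel pin of the empty rack, 12 mm diameter, 44 mm high, tip tapered; fixed. One of four alike in a row at 72 mm pitch. Origin: centre of its foot, level with the rack's flat top, 28 mm above the table, on which the parts stand; z up, y along the row. Rightmost (smallest y).
- cup: blue cup standing on the far side of the bench, 72 mm across the rim, 85 mm high; origin at the centre of its underside. To be left alone.
- caliper: steel caliper lying on the far side of the bench, 225 mm long along its y, up to 60 mm wide, 13 mm high; origin under its middle. To be left alone.

How it is judged (in metres and radians):
At the end, for the whole second after the job is handed in: Each part stands over a pin of the rack that was empty (within 12 mm of its axis, underside within 5 mm of the top, tilt under 0.1 rad), in the same place in the row as before (it has moved 308 to 380 mm; the next pin would lie outside this); all released and at rest (((horizontal distance between sleeve and pin_a below 0.012 m and z of sleeve in the frame of pin_a below 0.005 m) or (horizontal distance between sleeve and pin_b below 0.012 m and z of sleeve in the frame of pin_b below 0.005 m) or (horizontal distance between sleeve and pin_c below 0.012 m and z of sleeve in the frame of pin_c below 0.005 m) or (horizontal distance between sleeve and pin_d below 0.012 m and z of sleeve in the frame of pin_d below 0.005 m)) and distance of sleeve from where it was at the start of the episode between 0.308 and 0.38 m and angle between each of sleeve, flanged_bush, spacer, pulley's own z axis and vertical below 0.1 rad and linear speed of each of sleeve, flanged_bush, spacer, pulley below 0.02 m/s and contact force between each of sleeve, flanged_bush, spacer, pulley and the fingers below 0.1 N and ((horizontal distance between flanged_bush and pin_a below 0.012 m and z of flanged_bush in the frame of pin_a below 0.005 m) or (horizontal distance between flanged_bush and pin_b below 0.012 m and z of flanged_bush in the frame of pin_b below 0.005 m) or (horizontal distance between flanged_bush and pin_c below 0.012 m and z of flanged_bush in the frame of pin_c below 0.005 m) or (horizontal distance between flanged_bush and pin_d below 0.012 m and z of flanged_bush in the frame of pin_d below 0.005 m)) and distance of flanged_bush from where it was at the start of the episode between 0.308 and 0.38 m and ((horizontal distance between spacer and pin_a below 0.012 m and z of spacer in the frame of pin_a below 0.005 m) or (horizontal distance between spacer and pin_b below 0.012 m and z of spacer in the frame of pin_b below 0.005 m) or (horizontal distance between spacer and pin_c below 0.012 m and z of spacer in the frame of pin_c below 0.005 m) or (horizontal distance between spacer and pin_d below 0.012 m and z of spacer in the frame of pin_d below 0.005 m)) and distance of spacer from where it was at the start of the episode between 0.308 and 0.38 m and ((horizontal distance between pulley and pin_a below 0.012 m and z of pulley in the frame of pin_a below 0.005 m) or (horizontal distance between pulley and pin_b below 0.012 m and z of pulley in the frame of pin_b below 0.005 m) or (horizontal distance between pulley and pin_c below 0.012 m and z of pulley in the frame of pin_c below 0.005 m) or (horizontal distance between pulley and pin_d below 0.012 m and z of pulley in the frame of pin_d below 0.005 m)) and distance of pulley from where it was at the start of the episode between 0.308 and 0.38 m); the robot touches nothing.
It fails at once if a part is dropped (falls freely by more than about 2 cm) ((linear speed of sleeve above 0.65 m/s and contact force between sleeve and the fingers below 0.1 N) or (linear speed of flanged_bush above 0.65 m/s and contact force between flanged_bush and the fingers below 0.1 N) or (linear speed of spacer above 0.65 m/s and contact force between spacer and the fingers below 0.1 N) or (linear speed of pulley above 0.65 m/s and contact force between pulley and the fingers below 0.1 N)).
It fails at once if the cup is pushed out of its place (over 2 cm) (distance of cup from where it was at the start of the episode above 0.02 m).
It fails at once if the caliper is pushed out of its place (over 2 cm) (distance of caliper from where it was at the start of the episode above 0.02 m).
It also fails if it takes over 96 s, if anything falls off the work surface, if the arm or the gripper's body presses on something with over 40 N, if the wrist force passes 120 N, or if a joint passes its speed limit or range.

## Working session

There is one attempt and no reset: what is moved stays moved. The work goes in short steps, Python scripts to look and compute and a tool call to move; the robot and the scene stay as the last step left them, time stands still between calls to the robot, and variables do not carry over. Pictures are saved under pics/ and viewed, at most 14 in all, crops included, and the job is handed in when it is done.

Besides the shell and the picture viewer there is one more tool, called after "Request:" as name([rows], argument=value, ...), one row to a line, values as JSON. apply_moves: Moves the arm, as the interface text tells. Its arguments: {"type":"object","properties":{"deltas":{"type":"array"},"grip_force":{"type":"number"}},"required":["deltas"]}

```bash
mkdir -p pics; ls; python3 - <<'E'
from workcell import env, cams
import cv2
for n in("top","side"):
    cv2.imwrite(f"pics/{n}0.png",cams.grab_frame(n)); print(cams.get_calibration(n))
print(env.state())
E
```

```text
pics
{'mtx': array([[462.91788782,   0.        , 312.25261049],
       [  0.        , 462.91788782, 247.22012108],
       [  0.        ,   0.        ,   1.        ]]), 'k1': -0.11213866258756455, 'eye': array([ 415.03870208,   24.96206538, 1015.88745658]), 'attitude': array([-167.82269073,    0.28192609, -100.11184363])}
{'mtx': array([[624.56620025,   0.        , 318.18948084],
       [  0.        , 624.56620025, 245.31159075],
       [  0.        ,   0.        ,   1.        ]]), 'k1': 0.07238097811492299, 'eye': array([ 435.59647094, -828.55496853,  819.53191804]), 'attitude': array([-131.41089202,   -0.80420872,  -12.80346366])}
{'time_s': 0.1, 'qpos': array([-7.83231931e+01,  1.83453993e+01,  8.96979011e+01, -5.88333574e-04,
        7.20433231e+01, -1.14555936e+00]), 'qvel': array([ 0.04356454, -0.01000576, -0.15696553,  0.04975572, -0.03957315,
       -0.05957529]), 'effort': array([ 3.14979452e-04, -4.13331592e+01, -2.32508504e+01,  7.28984317e-02,
        4.22155915e-02, -6.16725742e-05]), 'ee_pos': array([ 127.52146225, -560.23104195,  213.24046766]), 'ee_rot': array([-1.79913383e+02, -1.17252450e-03,  1.28225472e+01]), 'force': array([-0.0476616 ,  0.00612932, -0.43325345]), 'torque': array([-0.00017826,  0.02870368, -0.03241192]), 'gripper_force': 0.0, 'gripper_width': 90.95083195270009}
```

View pics/top0.png

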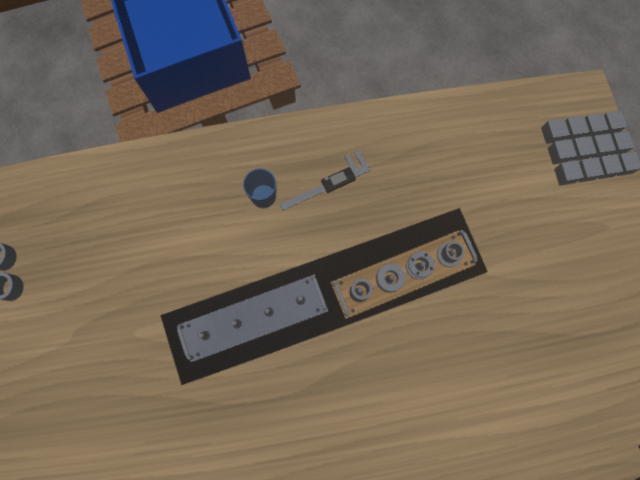

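View pics/side0.png

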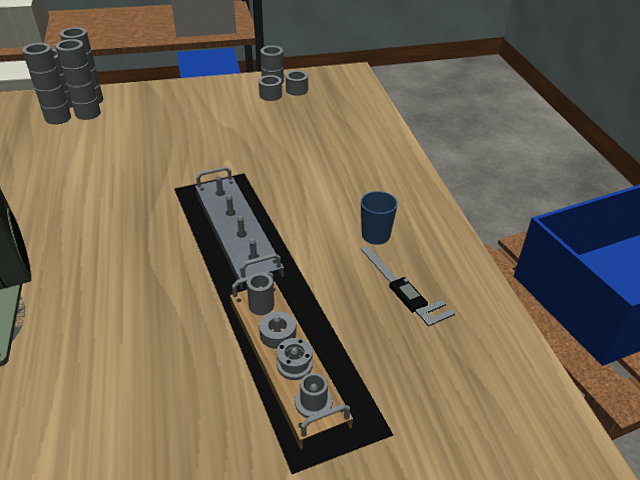

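The top view shows the full rack on the right, holding from left to right the sleeve (360,290), spacer (390,278), pulley (420,265) and bush (452,252). The empty rack's pins are at (204,335), (237,323), (268,311) and (300,300). The side view confirms this order.

```bash
cat > h.py <<'E'
import numpy as np, cv2
from scipy.spatial.transform import Rotation as R
from workcell import env, cams
def cam(n):
    c=cams.get_calibration(n); return c,R.from_euler('xyz',c['attitude'],degrees=True).as_matrix()
def ray(n,uv):
    c,M=cam(n); K=c['mtx']
    d=np.array([(uv[0]-K[0,2])/K[0,0],(uv[1]-K[1,2])/K[1,1]]); s=d.copy()
    for _ in range(20): s=d/(1+c['k1']*(s@s))
    return c['eye'],M@np.r_[s,1]
def plane(n,uv,z):
    e,d=ray(n,uv); return e+d*(z-e[2])/d[2]
def proj(n,p):
    c,M=cam(n); q=M.T@(np.asarray(p,float)-c['eye']); s=q[:2]/q[2]; s=s*(1+c['k1']*(s@s))
    return s*c['mtx'][0,0]+c['mtx'][:2,2]
E
python3 - <<'E'
from h import *
for nm,uv,z in [("sl",(360,290),88),("sp",(390,278),54),("pu",(420,265),64),("bu",(452,252),76),("a",(204,335),72),("b",(237,323),72),("c",(268,311),72),("d",(300,300),72)]: print(nm,plane("top",uv,z).round(1))
t=cv2.imread("pics/top0.png"); s=cv2.imread("pics/side0.png")
cv2.imwrite("pics/tz.png",np.vstack([cv2.resize(t[225:325,325:485],(800,500),interpolation=2)]))
cv2.imwrite("pics/tp.png",cv2.resize(t[270:370,170:330],(800,500),interpolation=2))
cv2.imwrite("pics/sz.png",cv2.resize(s[165:450,180:370],(400,600),interpolation=2))
E
```

```text
sl [509.2 -84.9  88. ]
sp [ 526.2 -156.    54. ]
pu [ 540.6 -222.2   64. ]
bu [ 553.8 -291.9   76. ]
a [476.  241.6  72. ]
b [488.5 171.6  72. ]
c [501.7 105.6  72. ]
d [512.4  37.7  72. ]
```

View pics/tz.png

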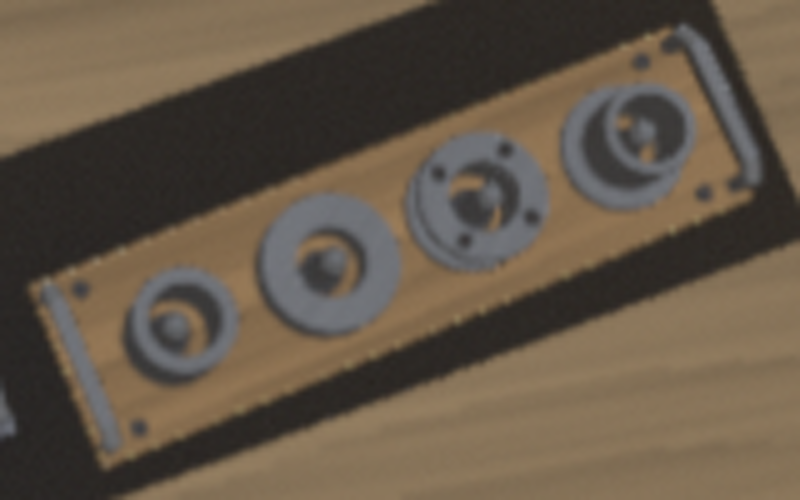

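View pics/tp.png

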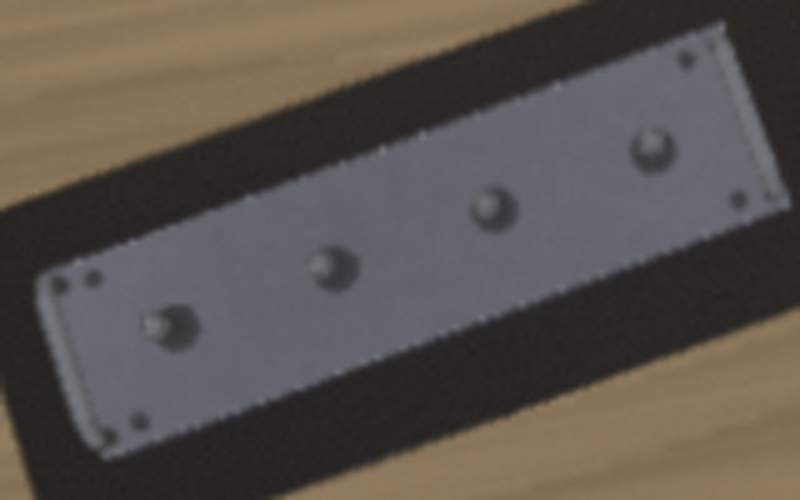

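```bash
python3 - <<'E'
from h import *
def q(p,o): return (np.array(p)+.5)/5-.5+np.array(o)
P=[plane("top",q(p,(170,270)),71) for p in [(156,326),(324,266),(491,208),(652,147)]]
S=[plane("top",q(p,(325,225)),z) for p,z in [((184,321),88),((331,263),54),((480,199),64),((650,128),76)]]
F=[plane("top",q(p,(325,225)),71) for p in [(175,328),(331,262),(490,192),(645,130)]]
for nm,A in(("pins",P),("parts",S),("fullpins",F)):
    A=np.array(A)[:,:2]; c=A.mean(0); u=np.linalg.svd(A-c)[2][0]; u*=np.sign(u[1])
    s=np.array([1.5,.5,-.5,-1.5])*72; fit=c+s[:,None]*u
    print(nm,A.round(1).tolist(),"ang",np.degrees(np.arctan2(u[1],u[0])),"\nfit",fit.round(1).tolist(),np.linalg.norm(A-fit,axis=1).round(1))
E
```

```text
pins [[477.5, 248.3], [489.9, 176.9], [501.4, 106.2], [514.5, 37.4]] ang 99.8728990228002 
fit [[477.3, 248.6], [489.7, 177.7], [502.0, 106.7], [514.4, 35.8]] [0.3 0.8 0.8 1.6]
parts [[511.1, -88.1], [527.6, -158.0], [541.6, -223.7], [556.6, -298.3]] ang 102.19794463963764 
fit [[511.4, -86.5], [526.6, -156.9], [541.8, -227.2], [557.0, -297.6]] [1.7 1.5 3.5 0.8]
fullpins [[510.7, -86.0], [526.0, -154.9], [542.9, -226.7], [556.9, -297.7]] ang 102.40405974822083 
fit [[510.9, -85.9], [526.4, -156.2], [541.8, -226.5], [557.3, -296.8]] [0.3 1.3 1.  1. ]
```

View pics/sz.png

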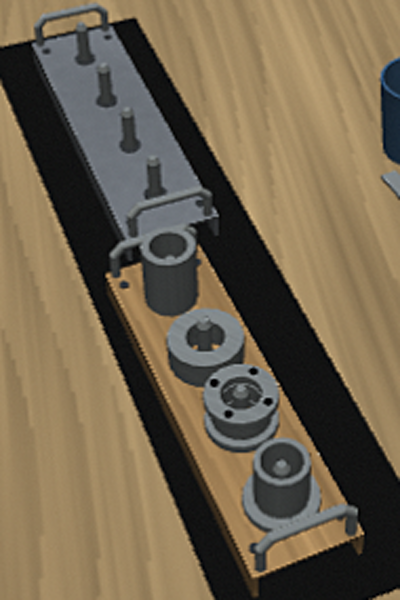

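The side crop agrees with this order and shows all parts upright on their pins. First I'll turn the tool so its x axis runs along the row, while approaching the bush.

```bash
cat > g.py <<'E'
import sys; from h import *
def go(x,y,z,yaw=101.3):
    s=env.state(); M=R.from_euler('xyz',s['ee_rot'],degrees=True).as_matrix()
    d=M.T@(np.array([x,y,z])-s['ee_pos'])/1000
    w=(s['ee_rot'][2]-yaw+180)%360-180
    print(s['time_s'].__round__(2),s['ee_pos'].round(1),s['ee_rot'].round(2),"delta",d.round(4),"roll",np.radians(w).round(3),"w",round(s['gripper_width'],1))
if __name__=="__main__": go(*map(float,sys.argv[1:]))
E
python3 g.py 557 -297.3 180
```

```text
0.1 [ 127.5 -560.2  213.2] [-179.91   -0.     12.82] delta [ 0.4771 -0.161   0.0335] roll -1.544 w 91.0
```

Request:
apply_moves([
  [0.04, -0.0135, 0, -0.148, 1],
  [0.08, -0.027, 0, -0.296, 1],
  [0.12, -0.0405, 0, -0.444, 1],
  [0.16, -0.054, 0, -0.592, 1],
  [0.2, -0.0675, 0, -0.74, 1],
])

```text
time_s: 0.6
ee_pos: [308.7, -449.2, 213.6]
ee_rot: [-180.0, -0.0, 55.6]
force: [0.7, -0.7, -0.8]
gripper_width: 91.2
gripper_force: 0.0
```

```bash
python3 g.py 557 -297.3 180
```

```text
0.6 [ 308.7 -449.2  213.6] [-1.7997e+02 -1.0000e-02  5.5560e+01] delta [0.2657 0.1188 0.0336] roll -0.798 w 91.2
```

Request:
apply_moves([
  [0.045, 0.02, 0.006, -0.148, 1],
  [0.09, 0.04, 0.012, -0.296, 1],
  [0.135, 0.06, 0.018, -0.444, 1],
  [0.18, 0.08, 0.024, -0.592, 1],
  [0.22, 0.1, 0.03, -0.74, 1],
])

```text
time_s: 1.1
ee_pos: [516.8, -325.0, 183.3]
ee_rot: [-180.0, -0.0, 98.0]
force: [1.0, -0.1, -0.1]
gripper_width: 91.1
gripper_force: 0.0
```

```bash
python3 g.py 557 -297.3 140
```

```text
1.1 [ 516.8 -325.   183.3] [-1.7997e+02 -3.0000e-02  9.8020e+01] delta [0.0218 0.0437 0.0433] roll -0.057 w 91.1
```

Request:
apply_moves([
  [0.011, 0.022, 0.02, -0.03, 1],
  [0.022, 0.0435, 0.043, -0.057, 1],
  [0.022, 0.0435, 0.06, -0.057, 1],
  [0.022, 0.0435, 0.08, -0.057, 1],
  [0.022, 0.0435, 0.08, -0.057, 1],
])

```text
time_s: 1.6
ee_pos: [553.6, -297.8, 100.5]
ee_rot: [-179.7, -0.3, 100.9]
force: [-1.2, -0.1, 0.7]
gripper_width: 91.2
gripper_force: 0.0
```

```bash
python3 g.py 557 -297.3 43; python3 - <<'E'
from h import *
a=cams.grab_frame("top")[205:305,385:485]; b=cams.grab_frame("side")[320:445,240:370]
cv2.imwrite("pics/m1.png",np.hstack([cv2.resize(a,(400,400),interpolation=2),cv2.resize(b,(400,400),interpolation=2)]))
E
```

```text
1.6 [ 553.6 -297.8  100.5] [-179.67   -0.26  100.92] delta [-0.0004  0.0038  0.0575] roll -0.007 w 91.2
```

View pics/m1.png

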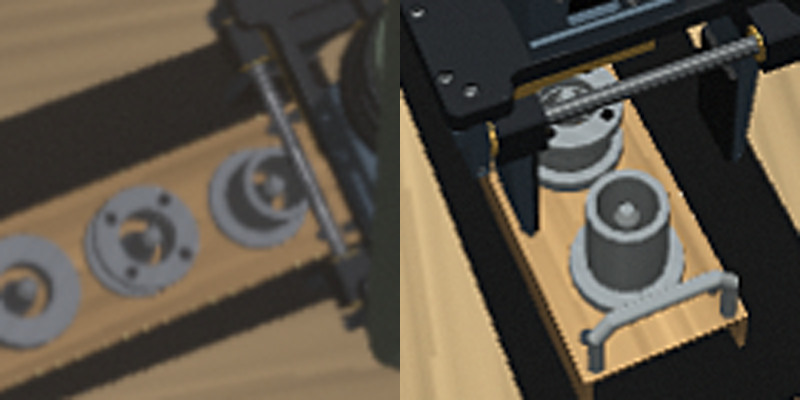

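The picture shows the open fingers straddling the bush, whose mouth is at about (275,185) in the left half. I'll go down and grip.

Request:
apply_moves([
  [0, 0.003, 0.02, -0.007, 1],
  [0, 0.003, 0.04, -0.007, 1],
  [0, 0.003, 0.057, -0.007, 1],
  [0, 0.003, 0.057, -0.007, 1],
  [0, 0.003, 0.057, -0.007, 1],
])

```text
time_s: 2.2
ee_pos: [559.0, -299.3, 48.3]
ee_rot: [179.9, 0.1, 101.3]
force: [-0.8, 0.4, 0.0]
gripper_width: 91.2
gripper_force: 0.0
```

Request:
apply_moves([
  [0, 0, 0, 0, -0.4],
  [0, 0, 0, 0, -0.4],
  [0, 0, 0, 0, -0.4],
  [0, 0, 0, 0, -0.4],
  [0, 0, 0, 0, -0.4],
], grip_force=35)

```text
time_s: 2.7
ee_pos: [558.5, -298.7, 47.1]
ee_rot: [180.0, 0.0, 101.3]
force: [0.0, 0.2, 0.7]
gripper_width: 54.3
gripper_force: 0.0
```

Request:
apply_moves([
  [0, 0, 0.004, 0, -0.6],
  [0, 0, 0.004, 0, -0.6],
  [0, 0, 0.004, 0, -0.6],
  [0, 0, 0.004, 0, -0.6],
  [0, 0, 0.004, 0, -0.6],
], grip_force=35)

```text
time_s: 3.2
ee_pos: [558.1, -298.5, 42.5]
ee_rot: [-180.0, -0.0, 101.3]
force: [-0.4, -0.0, -3.0]
gripper_width: 38.7
gripper_force: 35.0
```

```bash
python3 g.py 514.4 36 132
```

```text
3.2 [ 558.1 -298.5   42.5] [-1.7995e+02 -3.0000e-02  1.0129e+02] delta [ 0.3366  0.0225 -0.0894] roll -0.0 w 38.7
```

Request:
apply_moves([
  [0, 0, -0.01, 0, -0.6],
  [0, 0, -0.03, 0, -0.6],
  [0, 0, -0.055, 0, -0.6],
  [0, 0, -0.08, 0, -0.6],
  [0, 0, -0.09, 0, -0.6],
])

```text
time_s: 3.7
ee_pos: [559.8, -299.4, 136.4]
ee_rot: [179.8, 0.2, 101.3]
force: [0.7, -0.5, -2.5]
gripper_width: 38.9
gripper_force: 35.0
```

Request:
apply_moves([
  [0.02, 0.001, 0, 0, -0.6],
  [0.055, 0.004, 0, 0, -0.6],
  [0.1, 0.007, 0, 0, -0.6],
  [0.145, 0.01, 0, 0, -0.6],
  [0.19, 0.013, 0, 0, -0.6],
])

```text
time_s: 4.2
ee_pos: [532.1, -107.2, 131.8]
ee_rot: [-179.9, -0.1, 101.3]
force: [0.8, 1.4, -3.5]
gripper_width: 38.8
gripper_force: 35.0
```

Request:
apply_moves([
  [0.045, 0.003, 0, 0, -0.6],
  [0.085, 0.006, 0, 0, -0.6],
  [0.12, 0.008, 0, 0, -0.6],
  [0.14, 0.0095, 0, 0, -0.6],
  [0.147, 0.0095, 0, 0, -0.6],
])

```text
time_s: 4.7
ee_pos: [512.6, 38.7, 132.0]
ee_rot: [-179.9, -0.1, 101.5]
force: [0.5, 0.0, -2.8]
gripper_width: 38.8
gripper_force: 35.0
```

```bash
python3 - <<'E'
from h import *
a=cams.grab_frame("top")[250:350,240:360]; b=cams.grab_frame("side")[200:300,200:320]
s=env.state(); p=s['ee_pos']; print(p.round(1), proj("top",p),proj("side",p))
cv2.imwrite("pics/m2.png",np.hstack([cv2.resize(a,(400,333),interpolation=2),cv2.resize(b,(400,333),interpolation=2)]))
E
python3 g.py 514.4 36 43
```

```text
[513.4  37.  132.3] [299.27877703 296.2936286 ] [246.76995212 213.7081117 ]
4.8 [513.4  37.  132.3] [-179.9   -0.   101.4] delta [-0.0012  0.0009  0.0893] roll 0.002 w 38.4
```

View pics/m2.png

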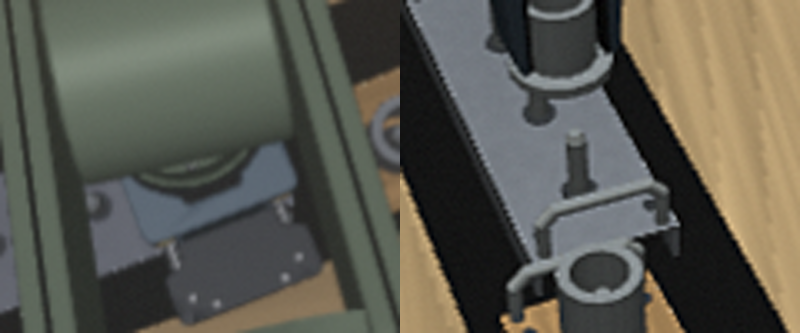

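The side half shows the bush held clear above pin d: flange spanning x 510–612 near y 75, pin tip at (574,133). I'll compare those with the predicted positions.

```bash
python3 - <<'E'
from h import *
f=lambda p:((np.array(proj("side",p))-[200,200]+.5)*3.333-.5+[400,0]).round(0)
x,y=513.4,37
for z in(117,125): 
    L=np.array([f((x+28*np.cos(a),y+28*np.sin(a),z)) for a in np.linspace(0,6.28,60)]); print(z,L.min(0),L.max(0))
print("pin tip",f((514.4,35.8,72)),"foot",f((514.4,35.8,28)))
E
```

```text
117 [506.  37.] [612. 103.]
125 [505.  25.] [611.  91.]
pin tip [566. 134.] foot [571. 194.]
```

Request:
apply_moves([
  [-0.001, 0.002, 0.005, 0, -0.6],
  [-0.0015, 0.0028, 0.017, 0, -0.6],
  [-0.0015, 0.0028, 0.03, 0, -0.6],
  [-0.0015, 0.0028, 0.042, 0, -0.6],
  [-0.0015, 0.0028, 0.05, 0, -0.6],
])

```text
time_s: 5.3
ee_pos: [516.9, 34.5, 81.1]
ee_rot: [-179.9, -0.0, 101.2]
force: [-0.3, 0.5, -2.3]
gripper_width: 38.8
gripper_force: 35.0
```

Request:
apply_moves([
  [0, 0, 0.012, 0, -0.6],
  [0, 0, 0.024, 0, -0.6],
  [0, 0, 0.032, 0, -0.6],
  [0, 0, 0.036, 0, -0.6],
  [0, 0, 0.036, 0, -0.6],
])

```text
time_s: 5.8
ee_pos: [517.3, 35.3, 46.4]
ee_rot: [-179.9, -0.0, 101.3]
force: [0.2, -0.4, -3.4]
gripper_width: 38.7
gripper_force: 35.0
```

```bash
python3 g.py 516.5 36 43; python3 - <<'E'
from h import *
print(env.state()['force'])
b=cams.grab_frame("side")[180:320,180:340]
cv2.imwrite("pics/m3.png",cv2.resize(b,(640,560),interpolation=2))
E
```

```text
5.8 [517.3  35.3  46.4] [-179.94   -0.    101.29] delta [ 0.0008 -0.0006  0.0034] roll -0.0 w 38.7
[ 0.20394938 -0.40365752 -3.39479816]
```

View pics/m3.png

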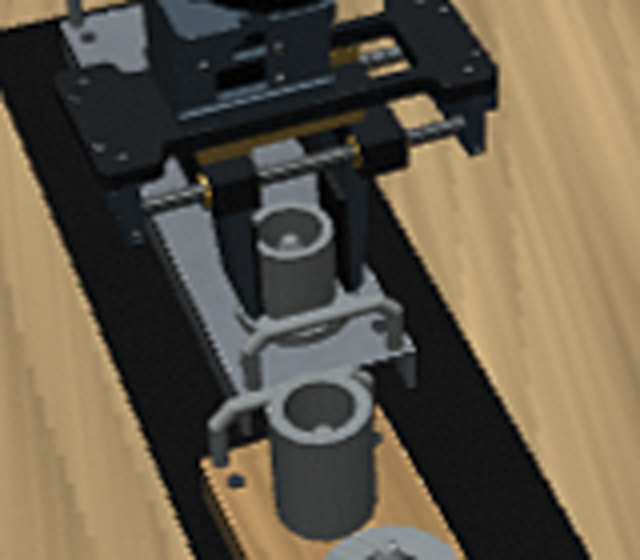

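The pin tip at (288,240) shows inside the bush's mouth centred at (295,232), so it is on the pin. I'll set it down and release.

Request:
apply_moves([
  [0, 0, 0.0015, 0, -0.6],
  [0, 0, 0.003, 0, -0.6],
  [0, 0, 0.004, 0, -0.6],
  [0, 0, 0.0045, 0, -0.6],
  [0, 0, 0.0045, 0, -0.6],
])

```text
time_s: 6.35
ee_pos: [517.6, 35.3, 42.4]
ee_rot: [180.0, 0.0, 101.3]
force: [0.6, 0.4, -2.5]
gripper_width: 38.8
gripper_force: 35.0
```

Request:
apply_moves([
  [0, 0, 0.0005, 0, -0.6],
  [0, 0, 0.001, 0, -0.6],
  [0, 0, 0.001, 0, -0.6],
])

```text
time_s: 6.65
ee_pos: [517.7, 35.3, 42.2]
ee_rot: [180.0, 0.0, 101.3]
force: [-1.4, -0.9, 4.8]
gripper_width: 38.7
gripper_force: 35.0
```

Request:
apply_moves([
  [0, 0, 0, 0, -0.2],
  [0, 0, 0, 0, 0.3],
  [0, 0, 0, 0, 1],
  [0, 0, 0, 0, 1],
  [0, 0, 0, 0, 1],
])

```text
time_s: 7.15
ee_pos: [517.7, 35.3, 41.3]
ee_rot: [180.0, 0.0, 101.3]
force: [1.0, 0.2, -0.2]
gripper_width: 68.4
gripper_force: 0.0
```

```bash
python3 g.py 541.8 -225.7 140
```

```text
7.15 [517.7  35.3  41.3] [1.7999e+02 1.0000e-02 1.0129e+02] delta [-0.2607 -0.0274 -0.0986] roll -0.0 w 68.4
```

Contact was felt at 4.8 N and the bush is released. Next is the pulley.

Request:
apply_moves([
  [0, 0, -0.02, 0, 1],
  [0, 0, -0.06, 0, 1],
  [-0.03, -0.003, -0.095, 0, 1],
  [-0.08, -0.008, -0.1, 0, 1],
  [-0.13, -0.0135, -0.1, 0, 1],
])

```text
time_s: 7.65
ee_pos: [531.1, -95.2, 143.6]
ee_rot: [179.7, 0.1, 101.4]
force: [0.2, 1.6, -0.4]
gripper_width: 90.9
gripper_force: 0.0
```

Request:
apply_moves([
  [-0.05, -0.005, 0, 0, 1],
  [-0.1, -0.011, 0, 0, 1],
  [-0.131, -0.0135, 0, 0, 1],
  [-0.131, -0.0135, 0.02, 0, 1],
  [-0.131, -0.0135, 0.04, 0, 1],
])

```text
time_s: 8.15
ee_pos: [542.4, -226.8, 101.1]
ee_rot: [179.9, 0.1, 101.1]
force: [0.2, 0.7, -0.7]
gripper_width: 91.0
gripper_force: 0.0
```

Request:
apply_moves([
  [0, 0, 0.02, 0, 1],
  [0, 0, 0.02, 0, 1],
])

```text
time_s: 8.35
ee_pos: [540.1, -224.5, 78.6]
ee_rot: [-179.7, -0.2, 101.3]
force: [-0.5, 0.0, 0.2]
gripper_width: 91.0
gripper_force: 0.0
```

```bash
python3 g.py 542 -226 33;  python3 - <<'E'
from h import *
a=cams.grab_frame("top")[205:325,305:485]; b=cams.grab_frame("side")[190:390,200:350]
cv2.imwrite("pics/m4.png",np.hstack([cv2.resize(a,(400,267),interpolation=2),np.zeros((267,1,3),np.uint8),cv2.resize(b,(200,267),interpolation=2)]))
E
```

```text
8.35 [ 540.1 -224.5   78.6] [-179.7    -0.2   101.27] delta [-0.002   0.0018  0.0456] roll -0.001 w 91.0
```

View pics/m4.png

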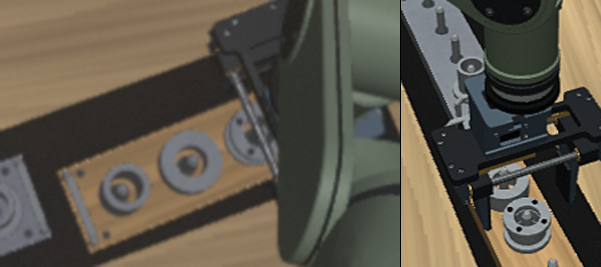

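The bush stands on pin d, with its flange at the left edge of the top crop. The gripper straddles the pulley, so I'll descend and grip.

Request:
apply_moves([
  [-0.001, 0.001, 0.015, 0, 1],
  [-0.001, 0.001, 0.03, 0, 1],
  [-0.001, 0.001, 0.042, 0, 1],
  [-0.001, 0.001, 0.044, 0, 1],
  [-0.001, 0.001, 0.044, 0, 1],
])

```text
time_s: 8.95
ee_pos: [543.5, -226.0, 37.8]
ee_rot: [180.0, 0.0, 101.3]
force: [0.2, 0.1, 1.0]
gripper_width: 91.2
gripper_force: 0.0
```

Request:
apply_moves([
  [0, 0, 0, 0, -0.3],
  [0, 0, 0, 0, -0.3],
  [0, 0, 0, 0, -0.3],
  [0, 0, 0, 0, -0.3],
  [0, 0, 0, 0, -0.3],
])

```text
time_s: 9.45
ee_pos: [543.5, -226.0, 37.7]
ee_rot: [180.0, 0.0, 101.3]
force: [-0.0, 0.1, 0.3]
gripper_width: 54.6
gripper_force: 35.1
```

Request:
apply_moves([
  [0, 0, 0, 0, -0.3],
  [0, 0, 0, 0, -0.3],
])

```text
time_s: 9.65
ee_pos: [543.5, -226.0, 37.6]
ee_rot: [180.0, 0.0, 101.3]
force: [0.5, -0.0, 1.5]
gripper_width: 54.8
gripper_force: 35.0
```

```bash
python3 g.py 503 105.5 123
```

```text
9.65 [ 543.5 -226.    37.6] [1.7998e+02 2.0000e-02 1.0129e+02] delta [ 0.333   0.0252 -0.0854] roll -0.0 w 54.8
```

Request:
apply_moves([
  [0, 0, -0.01, 0, -0.3],
  [0, 0, -0.03, 0, -0.3],
  [0, 0, -0.055, 0, -0.3],
  [0, 0, -0.08, 0, -0.3],
  [0, 0, -0.09, 0, -0.3],
])

```text
time_s: 10.15
ee_pos: [544.1, -226.3, 129.8]
ee_rot: [179.8, 0.1, 101.3]
force: [-0.0, -0.7, -3.7]
gripper_width: 54.1
gripper_force: 35.0
```

Request:
apply_moves([
  [0.02, 0.001, 0, 0, -0.3],
  [0.055, 0.004, 0, 0, -0.3],
  [0.1, 0.007, 0, 0, -0.3],
  [0.145, 0.01, 0, 0, -0.3],
  [0.19, 0.013, 0, 0, -0.3],
])

```text
time_s: 10.65
ee_pos: [516.8, -34.9, 126.1]
ee_rot: [-179.8, -0.1, 101.3]
force: [1.9, 1.2, -3.3]
gripper_width: 54.5
gripper_force: 35.0
```

Request:
apply_moves([
  [0.045, 0.003, 0, 0, -0.3],
  [0.085, 0.006, 0, 0, -0.3],
  [0.12, 0.009, 0, 0, -0.3],
  [0.138, 0.012, 0, 0, -0.3],
  [0.143, 0.012, 0, 0, -0.3],
])

```text
time_s: 11.15
ee_pos: [500.9, 107.7, 126.3]
ee_rot: [-179.8, -0.0, 101.5]
force: [-0.4, -0.3, -4.7]
gripper_width: 54.2
gripper_force: 35.0
```

Request:
apply_moves([
  [0, 0, 0, 0, -0.3],
  [0, 0, 0, 0, -0.3],
])

```text
time_s: 11.35
ee_pos: [502.1, 104.8, 126.9]
ee_rot: [-179.9, 0.0, 101.3]
force: [0.1, 0.1, -4.3]
gripper_width: 54.3
gripper_force: 35.0
```

```bash
python3 g.py 503 105.5 38;  python3 - <<'E'
from h import *
b=cams.grab_frame("side")[150:310,170:330]
cv2.imwrite("pics/m5.png",cv2.resize(b,(560,560),interpolation=2))
f=lambda p:((np.array(proj("side",p))-[170,150]+.5)*3.5-.5).round(0)
x,y,z=env.state()['ee_pos']
L=np.array([f((x+28*np.cos(a),y+28*np.sin(a),z-9.5)) for a in np.linspace(0,6.28,60)]); print("underside",L.min(0),L.max(0))
for P in((502,106.7),(514.4,35.8)): print("pin tip",f((*P,72)),"foot",f((*P,28)))
E
```

```text
11.35 [502.1 104.8 126.9] [-1.7992e+02  3.0000e-02  1.0127e+02] delta [0.0006 0.0012 0.0889] roll -0.0 w 54.3
underside [179. 139.] [286. 203.]
pin tip [238. 236.] foot [244. 297.]
pin tip [279. 316.] foot [284. 379.]
```

View pics/m5.png

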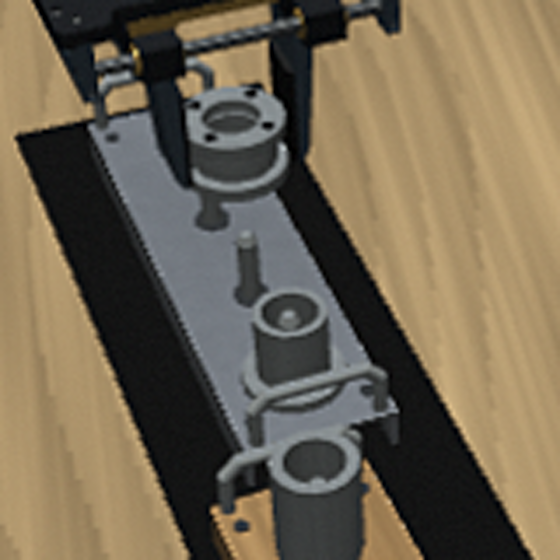

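The pulley is held level. Its lower rim spans x 187–291 and pin c's tip is at (247,236), so the two line up to about 2 mm. I'll lower it.

Request:
apply_moves([
  [-0.001, 0.001, 0.005, 0, -0.3],
  [-0.002, 0.001, 0.017, 0, -0.3],
  [-0.002, 0.001, 0.03, 0, -0.3],
  [-0.002, 0.001, 0.042, 0, -0.3],
  [-0.002, 0.001, 0.05, 0, -0.3],
])

```text
time_s: 11.9
ee_pos: [503.2, 103.2, 75.7]
ee_rot: [-179.9, 0.0, 101.3]
force: [0.4, 0.1, -4.2]
gripper_width: 54.5
gripper_force: 35.0
```

Request:
apply_moves([
  [0, 0, 0.012, 0, -0.3],
  [0, 0, 0.024, 0, -0.3],
  [0, 0, 0.032, 0, -0.3],
  [0, 0, 0.036, 0, -0.3],
  [0, 0, 0.036, 0, -0.3],
])

```text
time_s: 12.4
ee_pos: [503.7, 103.7, 40.8]
ee_rot: [-179.9, 0.0, 101.3]
force: [-0.4, -0.4, -3.1]
gripper_width: 54.6
gripper_force: 35.0
```

Request:
apply_moves([
  [0, 0, 0.001, 0, -0.3],
  [0, 0, 0.002, 0, -0.3],
  [0, 0, 0.003, 0, -0.3],
  [0, 0, 0.003, 0, -0.3],
])

```text
time_s: 12.8
ee_pos: [504.1, 103.7, 38.6]
ee_rot: [180.0, 0.0, 101.3]
force: [0.3, -0.3, -3.3]
gripper_width: 54.3
gripper_force: 35.0
```

Request:
apply_moves([
  [0, 0, 0.0005, 0, -0.3],
  [0, 0, 0.001, 0, -0.3],
  [0, 0, 0.0015, 0, -0.3],
  [0, 0, 0.0015, 0, -0.3],
])

```text
time_s: 13.2
ee_pos: [504.1, 103.8, 37.6]
ee_rot: [180.0, 0.0, 101.3]
force: [-1.7, 0.7, 4.1]
gripper_width: 54.4
gripper_force: 35.0
```

Request:
apply_moves([
  [0, 0, 0, 0, 0.1],
  [0, 0, 0, 0, 0.5],
  [0, 0, 0, 0, 1],
  [0, 0, 0, 0, 1],
  [0, 0, 0, 0, 1],
])

```text
time_s: 13.7
ee_pos: [504.1, 103.8, 36.8]
ee_rot: [180.0, 0.0, 101.3]
force: [0.1, -0.3, -0.4]
gripper_width: 83.7
gripper_force: 0.0
```

Request:
apply_moves([
  [0, 0, -0.02, 0, 1],
  [0, 0, -0.06, 0, 1],
  [-0.03, -0.003, -0.1, 0, 1],
  [-0.08, -0.008, -0.105, 0, 1],
  [-0.13, -0.013, -0.105, 0, 1],
])

```text
time_s: 14.2
ee_pos: [518.1, -26.5, 144.1]
ee_rot: [179.7, 0.1, 101.4]
force: [0.6, -0.7, 0.6]
gripper_width: 91.3
gripper_force: 0.0
```

Request:
apply_moves([
  [-0.045, -0.005, 0, 0, 1],
  [-0.09, -0.01, 0, 0, 1],
  [-0.12, -0.013, 0, 0, 1],
  [-0.129, -0.014, 0, 0, 1],
  [-0.129, -0.014, 0, 0, 1],
])

```text
time_s: 14.7
ee_pos: [528.0, -155.5, 141.6]
ee_rot: [-180.0, -0.0, 101.2]
force: [0.1, 0.4, 0.0]
gripper_width: 91.2
gripper_force: 0.0
```

```bash
python3 g.py 527 -156.5 34;  python3 - <<'E'
from h import *
b=cams.grab_frame("side")[150:400,170:330]
cv2.imwrite("pics/m6.png",cv2.resize(b,(384,600),interpolation=2))
E
```

```text
14.7 [ 528.  -155.5  141.6] [-1.7999e+02 -2.0000e-02  1.0116e+02] delta [-0.0009 -0.0012  0.1076] roll -0.002 w 91.2
```

View pics/m6.png

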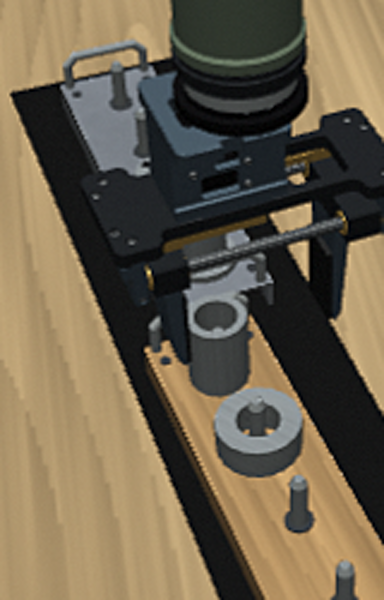

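The open gripper is above the spacer at (258,430), with the sleeve next to it at (218,345). I'll descend.

Request:
apply_moves([
  [-0.001, 0, 0.02, 0, 1],
  [-0.001, 0, 0.045, 0, 1],
  [-0.001, 0, 0.07, 0, 1],
  [-0.001, 0, 0.09, 0, 1],
  [-0.001, 0, 0.098, 0, 1],
])

```text
time_s: 15.25
ee_pos: [526.9, -153.4, 42.1]
ee_rot: [-179.8, -0.1, 101.4]
force: [0.2, 0.0, -0.8]
gripper_width: 91.3
gripper_force: 0.0
```

Request:
apply_moves([
  [0, 0, 0, 0, 1],
  [0, 0, 0, 0, 1],
])

```text
time_s: 15.45
ee_pos: [529.0, -155.1, 44.8]
ee_rot: [179.9, 0.0, 101.3]
force: [0.1, 0.9, -0.3]
gripper_width: 91.2
gripper_force: 0.0
```

Request:
apply_moves([
  [-0.001, -0.0015, 0.005, 0, 1],
  [-0.0015, -0.0015, 0.01, 0, 1],
  [-0.0015, -0.0015, 0.01, 0, 0.3],
  [-0.0015, -0.0015, 0.01, 0, -0.2],
  [-0.0015, -0.0015, 0.01, 0, -0.2],
])

```text
time_s: 15.95
ee_pos: [527.3, -157.6, 34.1]
ee_rot: [180.0, 0.0, 101.3]
force: [-0.0, -1.0, 0.5]
gripper_width: 70.3
gripper_force: 0.0
```

Request:
apply_moves([
  [0, 0, 0, 0, -0.2],
  [0, 0, 0, 0, -0.2],
  [0, 0, 0, 0, -0.2],
  [0, 0, 0, 0, -0.2],
])

```text
time_s: 16.35
ee_pos: [527.6, -157.5, 34.1]
ee_rot: [179.9, 0.0, 101.3]
force: [1.7, 1.1, -0.3]
gripper_width: 58.0
gripper_force: 35.0
```

```bash
python3 g.py 491 175 126
```

```text
16.35 [ 527.6 -157.5   34.1] [1.7994e+02 3.0000e-02 1.0129e+02] delta [ 0.3332  0.0292 -0.092 ] roll -0.0 w 58.0
```

Request:
apply_moves([
  [0, 0, -0.01, 0, -0.2],
  [0, 0, -0.03, 0, -0.2],
  [0, 0, -0.055, 0, -0.2],
  [0, 0, -0.08, 0, -0.2],
  [0, 0, -0.092, 0, -0.2],
])

```text
time_s: 16.85
ee_pos: [527.4, -157.7, 127.9]
ee_rot: [179.9, 0.1, 101.3]
force: [0.4, -0.5, -5.5]
gripper_width: 58.4
gripper_force: 35.0
```

Request:
apply_moves([
  [0.02, 0.002, 0, 0, -0.2],
  [0.055, 0.005, 0, 0, -0.2],
  [0.1, 0.009, 0, 0, -0.2],
  [0.145, 0.013, 0, 0, -0.2],
  [0.19, 0.017, 0, 0, -0.2],
])

```text
time_s: 17.35
ee_pos: [505.2, 33.5, 125.3]
ee_rot: [-179.9, -0.0, 101.2]
force: [0.9, -0.4, -4.5]
gripper_width: 58.4
gripper_force: 35.0
```

Request:
apply_moves([
  [0.045, 0.003, 0, 0, -0.2],
  [0.085, 0.007, 0, 0, -0.2],
  [0.12, 0.01, 0, 0, -0.2],
  [0.138, 0.012, 0, 0, -0.2],
  [0.143, 0.012, 0, 0, -0.2],
])

```text
time_s: 17.85
ee_pos: [489.3, 176.4, 125.2]
ee_rot: [-179.9, 0.0, 101.4]
force: [0.8, -0.4, -4.5]
gripper_width: 58.3
gripper_force: 35.0
```

Request:
apply_moves([
  [0, 0, 0, 0, -0.2],
  [0, 0, 0, 0, -0.2],
  [0, 0, 0, 0, -0.2],
])

```text
time_s: 18.15
ee_pos: [490.3, 173.6, 125.7]
ee_rot: [-180.0, 0.0, 101.2]
force: [-0.6, -0.2, -4.8]
gripper_width: 58.5
gripper_force: 35.0
```

```bash
python3 g.py 491 175.5 34;  python3 - <<'E'
from h import *
b=cams.grab_frame("side")[130:290,160:320]
cv2.imwrite("pics/m7.png",cv2.resize(b,(560,560),interpolation=2))
f=lambda p:((np.array(proj("side",p))-[160,130]+.5)*3.5-.5).round(0)
x,y,z=env.state()['ee_pos']
for h in(-6,20):
    L=np.array([f((x+30*np.cos(a),y+30*np.sin(a),z+h)) for a in np.linspace(0,6.28,60)]); print("rim",h,L.min(0),L.max(0))
for P in((489.7,177.7),(477.3,248.6)): print("pin tip",f((*P,72)),"foot",f((*P,28)))
E
```

```text
18.15 [490.3 173.6 125.7] [-1.7996e+02  3.0000e-02  1.0121e+02] delta [0.0018 0.0011 0.0917] roll -0.002 w 58.5
rim -6 [175. 134.] [285. 198.]
rim 20 [170.  95.] [282. 158.]
pin tip [235. 231.] foot [241. 292.]
pin tip [200. 162.] foot [207. 223.]
```

View pics/m7.png

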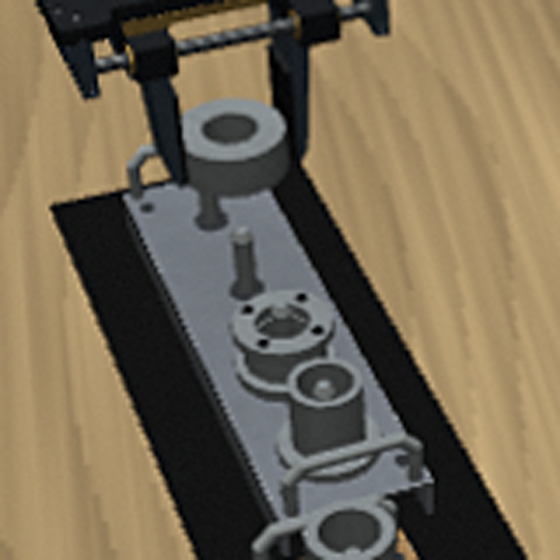

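The spacer is held level, its top rim at x 180–287. Pin b's tip at (241,232) agrees with the prediction to about 2 mm. Lowering.

Request:
apply_moves([
  [0.001, 0, 0.005, 0, -0.2],
  [0.0025, 0, 0.017, 0, -0.2],
  [0.0025, 0, 0.03, 0, -0.2],
  [0.0025, 0, 0.042, 0, -0.2],
  [0.0025, 0, 0.05, 0, -0.2],
])

```text
time_s: 18.7
ee_pos: [489.1, 176.9, 74.2]
ee_rot: [-179.9, 0.0, 101.3]
force: [-0.3, -0.1, -4.5]
gripper_width: 58.3
gripper_force: 35.0
```

Request:
apply_moves([
  [0, 0, 0.012, 0, -0.2],
  [0, 0, 0.024, 0, -0.2],
  [0, 0, 0.032, 0, -0.2],
  [0, 0, 0.037, 0, -0.2],
  [0, 0, 0.037, 0, -0.2],
])

```text
time_s: 19.2
ee_pos: [489.5, 177.1, 38.2]
ee_rot: [-179.9, 0.0, 101.3]
force: [-0.7, 0.8, -4.7]
gripper_width: 58.5
gripper_force: 35.0
```

Request:
apply_moves([
  [0, 0, 0.001, 0, -0.2],
  [0, 0, 0.002, 0, -0.2],
  [0, 0, 0.003, 0, -0.2],
  [0, 0, 0.003, 0, -0.2],
])

```text
time_s: 19.6
ee_pos: [490.0, 177.2, 36.1]
ee_rot: [180.0, 0.0, 101.3]
force: [0.4, 0.2, -4.6]
gripper_width: 58.6
gripper_force: 35.0
```

Request:
apply_moves([
  [0, 0, 0.0005, 0, -0.2],
  [0, 0, 0.001, 0, -0.2],
  [0, 0, 0.0015, 0, -0.2],
  [0, 0, 0.0018, 0, -0.2],
  [0, 0, 0.0018, 0, -0.2],
])

```text
time_s: 20.1
ee_pos: [489.9, 177.2, 34.1]
ee_rot: [-180.0, 0.0, 101.3]
force: [-0.0, 0.3, -4.4]
gripper_width: 58.5
gripper_force: 35.0
```

Request:
apply_moves([
  [0, 0, 0.0005, 0, -0.2],
  [0, 0, 0.001, 0, -0.2],
  [0, 0, 0.001, 0, -0.2],
])

```text
time_s: 20.4
ee_pos: [489.9, 177.2, 34.1]
ee_rot: [180.0, 0.0, 101.3]
force: [-2.6, -0.1, 4.8]
gripper_width: 58.4
gripper_force: 35.0
```

Contact. Release it and go to the sleeve.

Request:
apply_moves([
  [0, 0, 0, 0, 0.1],
  [0, 0, 0, 0, 0.5],
  [0, 0, 0, 0, 1],
  [0, 0, 0, 0, 1],
  [0, 0, 0, 0, 1],
])

```text
time_s: 20.9
ee_pos: [490.2, 177.3, 33.1]
ee_rot: [180.0, 0.0, 101.3]
force: [0.7, -0.2, -0.6]
gripper_width: 87.3
gripper_force: 0.0
```

Request:
apply_moves([
  [0, 0, -0.02, 0, 1],
  [0, 0, -0.06, 0, 1],
  [-0.03, -0.003, -0.1, 0, 1],
  [-0.08, -0.008, -0.11, 0, 1],
  [-0.13, -0.013, -0.11, 0, 1],
])

```text
time_s: 21.4
ee_pos: [504.2, 48.0, 145.7]
ee_rot: [179.7, 0.1, 101.4]
force: [1.8, 0.0, -1.2]
gripper_width: 91.4
gripper_force: 0.0
```

Request:
apply_moves([
  [-0.045, -0.005, 0, 0, 1],
  [-0.09, -0.01, 0, 0, 1],
  [-0.12, -0.013, 0, 0, 1],
  [-0.131, -0.015, 0, 0, 1],
  [-0.131, -0.015, 0, 0, 1],
])

```text
time_s: 21.9
ee_pos: [513.3, -83.6, 143.0]
ee_rot: [-180.0, -0.0, 101.1]
force: [-0.9, -0.0, 0.4]
gripper_width: 91.5
gripper_force: 0.0
```

Request:
apply_moves([
  [0, 0, 0, 0, 1],
])

```text
time_s: 22.0
ee_pos: [513.2, -81.8, 143.0]
ee_rot: [-180.0, -0.0, 101.3]
force: [-0.0, -0.2, -0.8]
gripper_width: 91.6
gripper_force: 0.0
```

```bash
python3 g.py 511.5 -87 50
```

```text
22.0 [513.2 -81.8 143. ] [-1.7998e+02 -5.0000e-02  1.0129e+02] delta [-0.0049 -0.0026  0.093 ] roll -0.0 w 91.6
```

Request:
apply_moves([
  [-0.003, -0.001, 0.02, 0, 1],
  [-0.004, -0.002, 0.045, 0, 1],
  [-0.004, -0.002, 0.07, 0, 1],
  [-0.004, -0.002, 0.088, 0, 1],
  [-0.004, -0.002, 0.092, 0, 1],
])

```text
time_s: 22.5
ee_pos: [510.6, -85.0, 49.3]
ee_rot: [-179.8, -0.1, 101.4]
force: [0.5, -0.1, -0.5]
gripper_width: 91.2
gripper_force: 0.0
```

Request:
apply_moves([
  [0, 0, 0, 0, 1],
  [0, 0, 0, 0, 0.3],
  [0, 0, 0, 0, -0.5],
  [0, 0, 0, 0, -0.5],
  [0, 0, 0, 0, -0.5],
])

```text
time_s: 23.0
ee_pos: [512.5, -87.1, 51.7]
ee_rot: [179.9, 0.0, 101.3]
force: [0.6, 0.0, 0.9]
gripper_width: 62.1
gripper_force: 0.0
```

Request:
apply_moves([
  [0, 0, 0, 0, -0.5],
  [0, 0, 0, 0, -0.5],
  [0, 0, 0, 0, -0.5],
  [0, 0, 0, 0, -0.5],
  [0, 0, 0, 0, -0.5],
])

```text
time_s: 23.5
ee_pos: [512.1, -87.1, 51.2]
ee_rot: [-180.0, 0.0, 101.3]
force: [-1.4, -0.3, 1.4]
gripper_width: 43.0
gripper_force: 35.0
```

```bash
python3 g.py 477.5 247.5 150
```

```text
23.5 [512.1 -87.1  51.2] [-1.7999e+02  1.0000e-02  1.0129e+02] delta [ 0.3349  0.0315 -0.0988] roll -0.0 w 43.0
```

Request:
apply_moves([
  [0, 0, -0.01, 0, -0.5],
  [0, 0, -0.03, 0, -0.5],
  [0, 0, -0.055, 0, -0.5],
  [0, 0, -0.08, 0, -0.5],
  [0, 0, -0.095, 0, -0.5],
])

```text
time_s: 24.0
ee_pos: [512.7, -87.0, 148.0]
ee_rot: [179.9, 0.0, 101.3]
force: [-0.3, 0.7, -4.3]
gripper_width: 43.2
gripper_force: 35.0
```

Request:
apply_moves([
  [0.02, 0.002, 0, 0, -0.5],
  [0.055, 0.005, 0, 0, -0.5],
  [0.1, 0.009, 0, 0, -0.5],
  [0.145, 0.013, 0, 0, -0.5],
  [0.19, 0.018, 0, 0, -0.5],
])

```text
time_s: 24.5
ee_pos: [491.7, 104.3, 146.1]
ee_rot: [-179.9, -0.0, 101.2]
force: [0.6, 0.3, -4.1]
gripper_width: 43.1
gripper_force: 35.0
```

Request:
apply_moves([
  [0.045, 0.004, 0, 0, -0.5],
  [0.085, 0.008, 0, 0, -0.5],
  [0.12, 0.011, 0, 0, -0.5],
  [0.14, 0.013, 0, 0, -0.5],
  [0.145, 0.0135, 0, 0, -0.5],
])

```text
time_s: 25.0
ee_pos: [476.8, 249.8, 145.8]
ee_rot: [-180.0, -0.0, 101.4]
force: [-0.9, -0.3, -4.3]
gripper_width: 43.0
gripper_force: 35.0
```

Request:
apply_moves([
  [0, 0, 0, 0, -0.5],
  [0, 0, 0, 0, -0.5],
  [0, 0, 0, 0, -0.5],
])

```text
time_s: 25.3
ee_pos: [477.6, 246.5, 146.0]
ee_rot: [-180.0, 0.0, 101.2]
force: [0.1, 0.1, -4.1]
gripper_width: 43.2
gripper_force: 35.0
```

```bash
python3 g.py 477.5 247.5 51;  python3 - <<'E'
from h import *
b=cams.grab_frame("side")[100:260,150:310]
cv2.imwrite("pics/m8.png",cv2.resize(b,(560,560),interpolation=2))
f=lambda p:((np.array(proj("side",p))-[150,100]+.5)*3.5-.5).round(0)
x,y,z=env.state()['ee_pos']
for h in(-23,37):
    L=np.array([f((x+22*np.cos(a),y+22*np.sin(a),z+h)) for a in np.linspace(0,6.28,60)]); print("rim",h,L.min(0),L.max(0))
for P in((477.3,248.6),): print("pin tip",f((*P,72)),"foot",f((*P,28)))
E
```

```text
25.3 [477.6 246.5 146. ] [-1.7997e+02  3.0000e-02  1.0121e+02] delta [0.0011 0.0002 0.095 ] roll -0.002 w 43.2
rim -23 [188. 174.] [266. 217.]
rim 37 [176.  83.] [257. 124.]
pin tip [235. 267.] foot [242. 328.]
```

View pics/m8.png

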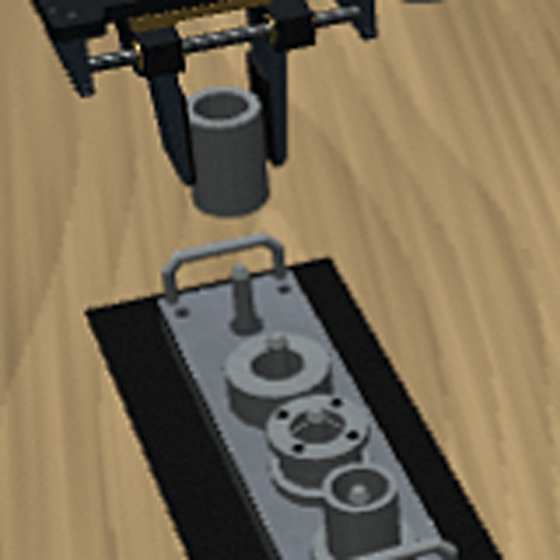

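The sleeve is held upright at x 192–270 above pin a, whose tip is at (239,268), and the other three parts stand flat. Lowering; I'll watch the force.

Request:
apply_moves([
  [0.001, 0, 0.005, 0, -0.5],
  [0.001, 0, 0.017, 0, -0.5],
  [0.001, 0, 0.03, 0, -0.5],
  [0.001, 0, 0.042, 0, -0.5],
  [0.001, 0, 0.05, 0, -0.5],
])

```text
time_s: 25.85
ee_pos: [476.6, 248.2, 94.4]
ee_rot: [-179.9, 0.0, 101.3]
force: [-0.8, 0.6, -4.3]
gripper_width: 43.2
gripper_force: 35.0
```

Request:
apply_moves([
  [0, 0, 0.012, 0, -0.5],
  [0, 0, 0.024, 0, -0.5],
  [0, 0, 0.034, 0, -0.5],
  [0, 0, 0.04, 0, -0.5],
  [0, 0, 0.04, 0, -0.5],
])

```text
time_s: 26.35
ee_pos: [476.8, 248.4, 55.1]
ee_rot: [-179.9, 0.0, 101.3]
force: [-0.5, 0.4, -4.0]
gripper_width: 43.7
gripper_force: 35.0
```

Request:
apply_moves([
  [0, 0, 0.001, 0, -0.5],
  [0, 0, 0.002, 0, -0.5],
  [0, 0, 0.003, 0, -0.5],
  [0, 0, 0.0035, 0, -0.5],
])

```text
time_s: 26.75
ee_pos: [477.5, 248.7, 52.8]
ee_rot: [180.0, -0.0, 101.3]
force: [0.4, 0.4, -3.8]
gripper_width: 43.5
gripper_force: 35.0
```

Request:
apply_moves([
  [0, 0, 0.0005, 0, -0.5],
  [0, 0, 0.001, 0, -0.5],
  [0, 0, 0.0015, 0, -0.5],
  [0, 0, 0.0015, 0, -0.5],
])

```text
time_s: 27.15
ee_pos: [477.4, 248.7, 51.3]
ee_rot: [180.0, 0.0, 101.3]
force: [0.3, -1.0, -2.1]
gripper_width: 43.1
gripper_force: 35.0
```

Request:
apply_moves([
  [0, 0, 0.0004, 0, -0.5],
  [0, 0, 0.0006, 0, -0.5],
  [0, 0, 0.0006, 0, -0.5],
])

```text
time_s: 27.45
ee_pos: [477.4, 248.7, 51.2]
ee_rot: [180.0, -0.0, 101.3]
force: [-2.4, -0.6, 5.1]
gripper_width: 43.2
gripper_force: 35.0
```

Request:
apply_moves([
  [0, 0, 0, 0, -0.1],
  [0, 0, 0, 0, 0.3],
  [0, 0, 0, 0, 1],
  [0, 0, 0, 0, 1],
  [0, 0, 0, 0, 1],
])

```text
time_s: 27.95
ee_pos: [477.5, 248.7, 50.4]
ee_rot: [180.0, 0.0, 101.3]
force: [0.6, -0.1, 0.1]
gripper_width: 72.1
gripper_force: 0.0
```

Request:
apply_moves([
  [0, 0, -0.01, 0, 1],
  [0, 0, -0.04, 0, 1],
  [0, 0, -0.08, 0, 1],
  [0, -0.04, -0.11, 0, 1],
  [0, -0.09, -0.12, 0, 1],
])

```text
time_s: 28.45
ee_pos: [392.3, 232.5, 174.0]
ee_rot: [179.6, -0.1, 101.2]
force: [-0.2, -0.2, 0.1]
gripper_width: 91.6
gripper_force: 0.0
```

Request:
apply_moves([
  [0, 0, -0.03, 0, 1],
  [0, 0, -0.05, 0, 1],
  [0, 0, -0.05, 0, 1],
])

```text
time_s: 28.75
ee_pos: [391.3, 232.1, 223.8]
ee_rot: [179.6, -0.1, 101.3]
force: [1.1, 0.8, 0.5]
gripper_width: 91.4
gripper_force: 0.0
```

```bash
python3 - <<'E'
from h import *
b=cams.grab_frame("side")[150:310,150:310]; a=cams.grab_frame("top")[270:370,170:330]
cv2.imwrite("pics/end.png",np.hstack([cv2.resize(b,(400,400),interpolation=2),cv2.resize(a,(400,400),interpolation=2)]))
E
```

```text
(no output)
```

View pics/end.png

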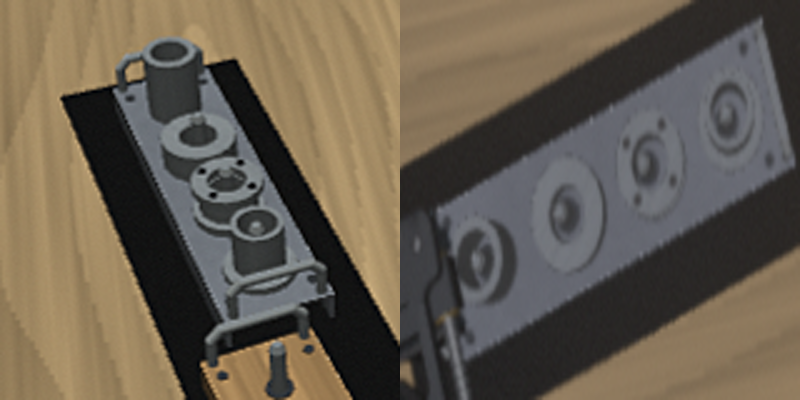

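All four parts stand flat over their pins in the order sleeve, spacer, pulley, bush (left half: (172,80), (198,140), (226,185), (258,235)), and the arm is clear.

```bash
python3 -c "
from workcell import env
print(env.job_done())"
```

```text
the job is handed in; nothing more can be done
None
```

I moved all four parts to the empty rack in the same left-to-right order (sleeve, spacer, pulley, flanged bush), each lowered over its pin and released, and handed the job in at about 29 s; the final pictures show them upright and flat, but no verdict came back.

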